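Scrub the splash baffle in the jug

TASK

Take the bottle brush off its drip stand and scrub the face of the upright splash baffle that stands inside the white jug under its pouring spout: make at least three upward strokes, each from the very bottom of the jug up until the top of the bristles is about level with the rim, with the bristles lightly but definitely pressed against the middle of the baffle from the bottom to the top of each stroke. Do not force the brush hard against the jug or the baffle. Then hang the brush on the fork of its stand again by its collar, let go, and leave the other things on the bench where they are.

Things in the scene. Friction and masses are not known exactly. Their poses are not given: they have to be found in the camera images.
- brush: loose bottle brush, 199 mm long, about 0.14 kg, round, stiff all over; starts hanging head down on the stand's fork. Origin: centre of the underside of its black collar; z runs from bristles to handle. Collar 30 mm dia, z 0 to 6 mm; orange handle 20 mm dia, z 6 to 87 (grip it there from above); steel stem 8 mm dia, z 0 to -55; blue bristle head 32 mm dia, z -55 to -112
- brush_tip (a point): lower end of the bristle head, on the brush's axis, 112 mm below the brush's origin
- brush_head (a point): middle of the bristle head, on the axis, 84 mm below the brush's origin
- jug: white round measuring jug fixed in a grey 112 mm square base; cannot move. Origin: under its middle, on the bench; own x points to the pouring spout (60 mm from the axis), looped handle opposite (-x, to 71 mm). Outer dia 80 mm, rigid wall 4 mm, bore 72 mm; rim 129.5 mm above the bench. Inside under the spout stands a dark flat baffle (see jug_spout)
- jug_floor (a point): centre of the jug's inner floor, 16 mm above the bench and 113.5 mm below the rim; axes as the jug's, x to the spout. Go in at or up to 15 mm to the -x (handle) side of the axis, to clear the baffle with the 32 mm bristle head
- jug_spout (a point): inner edge of the rim below the spout, 36 mm from the jug's axis. The dark steel baffle, 26 mm wide, faces -x and reaches from near the floor to 6 mm above the rim, its arm and knob to 137 mm over the bench. It is adjustable but clamped tight: its face lies anywhere from 19 to 30 mm from the jug's axis, differently each time and not measured: feel for it
- stand: fixed drip stand: grey tray foot 125 x 100 mm, 12 mm high, steel post (x +42 to +52 mm) at its back, level two-tined steel fork on top. Origin: on the bench under the hanging place; own x points from the fork's open end to the post, so the brush leaves the fork along -x and enters along +x. Nothing on it is higher than 136 mm
- stand_fork (a point): hanging place, 132 mm above the bench, level with the tines' top: the brush's origin sits here when it hangs. Gap between the tines 14 mm (stem 8 mm), tines 10 mm wide, open flared end 49 mm out along -x; 4 mm high lips on the tines 22 to 26 mm before and behind this point keep the collar in: lift it over them
- wash_bottle: bystander: white squeeze bottle with bent spout, 54 x 83 x 177 mm, loose, origin under its middle
- objective_case: bystander: round case with black top, 36 mm diameter, 59 mm high, loose, origin under its middle
- oil_bottle: bystander: brown dropper bottle, 30 mm diameter, 68 mm high, loose, origin under its middle
- tally: bystander: round tally counter, 44 x 51 x 40 mm, loose, origin under its middle
Mind the look-alikes: they are no part of the job. What is meant by the brush is not red or yellow, and is the smaller of those in its own colour.

How it is judged:
On the way, in this order (a step that is already met when the one before it is completed fails the run):
1. stroke 1: bristles pressed (over 0.8 N) on the middle of the baffle under the spout, brush tip within 13 mm of the jug's inner floor (x of brush_head in the frame of jug_floor between -0.003 and 0.025 m and y of brush_head in the frame of jug_floor between -0.012 and 0.012 m and contact force between brush and jug above 0.8 N and z of brush_tip in the frame of jug_floor between -0.01 and 0.013 m), for 0.1 s.
2. stroke 1: still pressed on it (over 0.4 N) half-way up, tip 22 to 42 mm above the floor (x of brush_head in the frame of jug_floor between -0.003 and 0.025 m and y of brush_head in the frame of jug_floor between -0.012 and 0.012 m and contact force between brush and jug above 0.4 N and z of brush_tip in the frame of jug_floor between 0.022 and 0.042 m), for 0.04 s.
3. stroke 1: still pressed on it (over 0.8 N) at the top, tip 50 to 85 mm above the floor (x of brush_head in the frame of jug_floor between -0.003 and 0.025 m and y of brush_head in the frame of jug_floor between -0.012 and 0.012 m and contact force between brush and jug above 0.8 N and z of brush_tip in the frame of jug_floor between 0.05 and 0.085 m), for 0.1 s.
4. stroke 2: bristles pressed (over 0.8 N) on the middle of the baffle under the spout, brush tip within 13 mm of the jug's inner floor (all of step 1), for 0.1 s.
5. stroke 2: still pressed on it (over 0.4 N) half-way up, tip 22 to 42 mm above the floor (all of step 2), for 0.04 s.
6. stroke 2: still pressed on it (over 0.8 N) at the top, tip 50 to 85 mm above the floor (all of step 3), for 0.1 s.
7. stroke 3: bristles pressed (over 0.8 N) on the middle of the baffle under the spout, brush tip within 13 mm of the jug's inner floor (all of step 4), for 0.1 s.
8. stroke 3: still pressed on it (over 0.4 N) half-way up, tip 22 to 42 mm above the floor (all of step 5), for 0.04 s.
9. stroke 3: still pressed on it (over 0.8 N) at the top, tip 50 to 85 mm above the floor (all of step 6), for 0.1 s.
At the end, for the whole second after the job is handed in: the brush hangs upright (within 7 degrees) and at rest by its collar on the stand's fork, its origin within 10 mm sideways and 4 mm in height of the hanging place, released (horizontal distance between brush and stand_fork below 0.01 m and z of brush in the frame of stand_fork between -0.004 and 0.004 m and angle between brush's own z axis and vertical below 0.12 rad and linear speed of brush below 0.02 m/s and contact force between brush and stand above 0.2 N); the robot touches nothing.
It fails at once if the brush is forced against the jug or its baffle with more than 25 N (contact force between brush and jug above 25 N).
It fails at once if the white squeeze bottle with blue cap and bent spout is moved by more than 30 mm (distance of wash_bottle from where it was at the start of the episode above 0.03 m).
It fails at once if the objective case is moved by more than 30 mm (distance of objective_case from where it was at the start of the episode above 0.03 m).
It fails at once if the brown dropper bottle is moved by more than 30 mm (distance of oil_bottle from where it was at the start of the episode above 0.03 m).
It fails at once if the tally counter is moved by more than 30 mm (distance of tally from where it was at the start of the episode above 0.03 m).
It also fails if it takes over 58 s, if anything falls off the work surface, if the arm or the gripper's body presses on something with over 40 N, if the wrist force passes 120 N, or if a joint passes its speed limit or range.

ROBOT

A 7-joint arm with a two-finger parallel gripper is mounted at the origin on a cart in front of the work surface, level with it; the furniture and walls round the work are solid. World frame = base frame: x ahead of the robot, y to its left, z up, the work surface at z = 0. Lengths are in m, angles in rad, forces in N, time in s.
With the tool pointing down it reaches from about 0.4 to 0.85 m from the base axis. Payload 10.4 kg.
Tool frame: the origin (TCP) lies midway between the tips of the shut fingers; the grasp point (between the pads) lies 19 mm behind it; z points along the fingers, y is the direction in which the jaws open and shut (so a half turn about z gives the same grasp; the last joint's range is limited). The gripper opens to 85 mm and grips with 20 to 120 N. Pads are 22 mm wide; open, the fingers measure 114 mm over their backs; the gripper's body (76 mm by 85 mm) begins 54 mm behind the grasp point. The pads swing forward as they close: fully open they stand 13 mm farther back than shut.
Start: joints at [-1.216, 0.332, -0.065, 1.46, 0.022, 1.35, -0.088], TCP at [0.231, 0.581, 0.231] pointing down, gripper open.
Joint ranges: [-2.6, 2.6], [-0.5, 2.12], [-1.47, 1.34], [0.16, 2.42], [-1.27, 4.41], [0.06, 2.06], [-2.6, 2.6]. Speed limits (rad/s): [2.22, 2.22, 2.79, 2.79, 3.14, 3.14, 3.14].

INTERFACE

Orientations are given as a unit quaternion [x, y, z, w].
In Python, from workcell import get_obs, camera, calibration, hand_in gives the robot as it stands.
- The arm moves only by the shell command python3 -m handwheel 'ROWS' [FORCE]. ROWS is JSON, a list of rows, each an object with "jaw": the finger opening in mm, from 0 to 85.4; "delta_pos": the shift along the tool's x, y, z scaled (see below), a list of three; "turn": the turn about the tool's z scaled (see below). In form: [{"jaw": jaw, "delta_pos": [tx, ty, tz], "turn": turn}, ...]. A call has 1 to 10 rows; each row is the pose to reach, as a shift and turn from the pose commanded when the call began, along the tool's axes at that moment, turning the shorter way round; what a row does not reach only later rows make up. The controller multiplies each number of a shift by 1 m and each number of a turn by pi rad. A row lasts 1/12 s, in which the tool goes at most 41.7 mm and 7.16 degrees, less where a joint would pass 70% of its speed; a pose out of reach is approached as far as the arm can. A call with a number of a shift or a turn outside -1 to 1 is refused whole. A call with a gripper value outside its range is refused whole. The fingers move at their own pace and stop on an object; FORCE is the grip in N (left out, the last holds). Time passes only in rows, so rows that repeat a pose let the fingers close. It gives the time, the measured TCP pose, the force and the opening at its end, in the units of the state.
- get_obs(): the state, without advancing time (a new reading comes with each control period).
- camera(name): name is "side" or "top" or "wrist"; returns the picture (400x640x3 uint8, red, green, blue); there is no depth.
- calibration(name): a dict with "mtx" (3x3 intrinsics, pixels), "rvec" (rotation vector, rad) and "tvec" (3), from world to camera coordinates, as OpenCV has them. Camera axes: x right, y down, z forward; pixel columns grow to the right and rows downward; lengths in m; the calibration is good to about 2 mm. The wrist camera is an equidistant fisheye: a pixel r from the principal point sees the ray r / f radians off the axis. A picture is of the moment at which its call begins: read the wrist's pose just before it. calibration takes no time and is no camera call; for the wrist camera it gives the pose at the moment of the call.
- hand_in(): hands the job in, once; it reports no verdict.
The state is a dict: "clock": time; "joint_pos": joint angles; "joint_velocities": joint speeds; "tau": joint torques, N m; "position": TCP position; "ee_rot": TCP orientation; "ft_force": force on the tool from outside, world axes, zero at the start; "torque": the same for the moment, N m; "grip_width": opening from 0.0 (shut) to 1.0 (fully open).
Only numpy, scipy, OpenCV 4.12 (cv2) and the standard library are available. Lean on these libraries where they do the work, as an engineer would, in place of code of your own. Each camera call takes 0.05 s, during which the arm holds its last target.

## Working session

There is one attempt and no reset: what is moved stays moved. The work goes in short steps, Python scripts to look and compute and a shell command to move; the robot and the scene stay as the last step left them, time stands still between calls to the robot, and variables do not carry over. Pictures are saved under pics/ and viewed, and the job is handed in when it is done.

```bash
mkdir -p pics; ls; python3 - <<'E'
from workcell import *
import cv2
o=get_obs();print(o)
for n in("top","side","wrist"):
    c=calibration(n);print(n,c)
    cv2.imwrite(f"pics/{n}0.png",camera(n)[:,:,::-1])
E
```

```text
pics
{'clock': 0.0, 'joint_pos': array([-1.21559722,  0.33287231, -0.06468231,  1.46096409,  0.02162635,
        1.34990283, -0.08847312]), 'joint_velocities': array([ 0.00053461,  0.00085672,  0.00014594,  0.00072393, -0.0015871 ,
       -0.00165146, -0.00070632]), 'tau': array([-7.17199455e-04, -6.25426555e+01,  4.91808099e-02, -3.91622257e+01,
        1.63212925e-02,  9.67228058e-03,  2.21021145e-05]), 'position': array([0.23042867, 0.58055593, 0.23050475]), 'ee_rot': array([ 1.87759712e-01,  9.82214724e-01, -7.20020877e-04, -8.68412608e-05]), 'ft_force': array([0.39371113, 0.15983631, 0.57620443]), 'torque': array([ 0.00190615, -0.01876095,  0.04349032]), 'grip_width': 1.0020270704031409}
top {'mtx': array([[362.25549452,   0.        , 319.43513574],
       [  0.        , 362.25549452, 198.84355896],
       [  0.        ,   0.        ,   1.        ]]), 'rvec': array([ 2.2274732 , -1.97353078,  0.21363393]), 'tvec': array([-0.02846998,  0.5882919 ,  0.94587179])}
side {'mtx': array([[446.30761825,   0.        , 319.98233143],
       [  0.        , 446.30761825, 201.89415357],
       [  0.        ,   0.        ,   1.        ]]), 'rvec': array([ 2.20891173, -1.5451408 ,  0.42168003]), 'tvec': array([-0.15662484,  0.52208669,  1.02009117])}
wrist {'mtx': array([[309.70691629,   0.        , 321.55686807],
       [  0.        , 309.70691629, 202.75040329],
       [  0.        ,   0.        ,   1.        ]]), 'rvec': array([-2.41119651, -1.63631269, -0.21818878]), 'tvec': array([-0.62621146, -0.03251708,  0.37731118])}
```

View pics/top0.png

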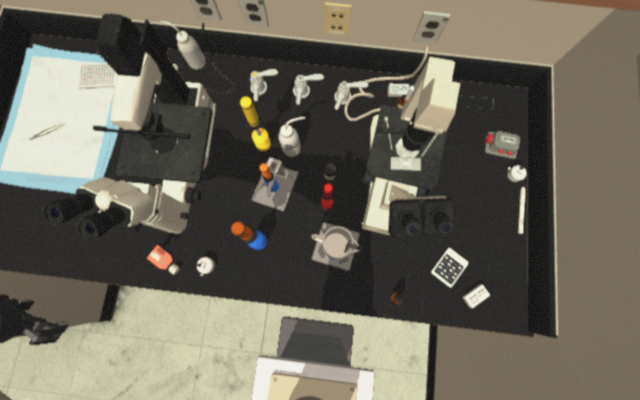

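View pics/side0.png

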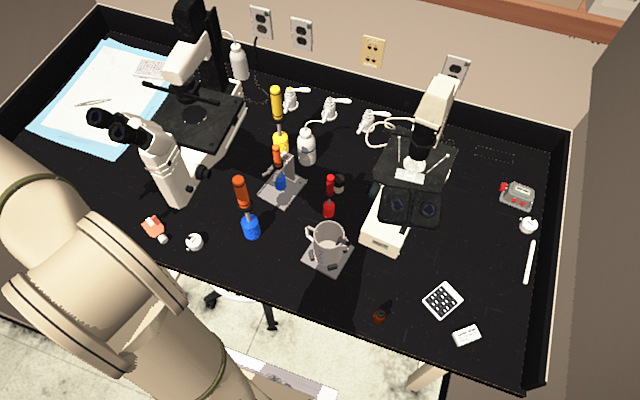

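View pics/wrist0.png

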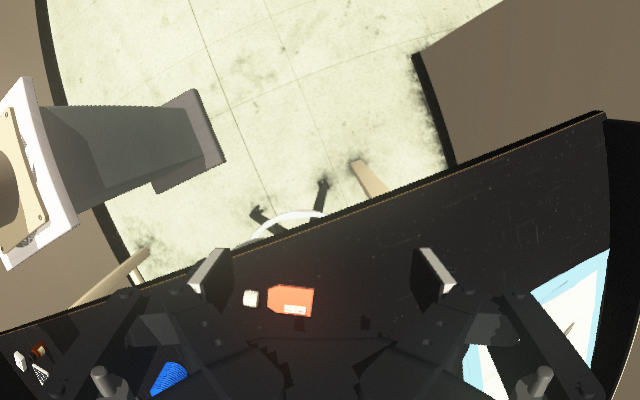

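Candidates: orange/blue on the stand at top (268,175), large orange/blue standing at (248,236), red at (327,196), and yellow at (255,125). By the description it should be the smaller orange/blue one, on the stand. I'll check that in a close crop.

```bash
cat > h.py <<'E'
from workcell import *
import cv2, numpy as np
def proj(n,P):
    c=calibration(n);return cv2.projectPoints(np.array(P,float).reshape(-1,3),c["rvec"],c["tvec"],c["mtx"],None)[0].reshape(-1,2)
def ray(n,u,v):
    c=calibration(n);R=cv2.Rodrigues(c["rvec"])[0];t=c["tvec"]
    if n!="wrist": d=np.linalg.inv(c["mtx"])@[u,v,1]
    else:
        f=c["mtx"][0,0];x=(u-c["mtx"][0,2]);y=(v-c["mtx"][1,2]);r=np.hypot(x,y)+1e-9;th=r/f
        d=np.array([np.sin(th)*x/r,np.sin(th)*y/r,np.cos(th)])
    return -R.T@t,R.T@d
def atz(n,u,v,z):
    o,d=ray(n,u,v);return o+d*(z-o[2])/d[2]
E
python3 - <<'E'
from h import *
a=cv2.imread("pics/top0.png")
cv2.imwrite("pics/crop1.png",cv2.resize(a[145:275,225:365],None,fx=5.5,fy=4.6*1.0,interpolation=cv2.INTER_CUBIC)[:598])
b=cv2.imread("pics/side0.png")
cv2.imwrite("pics/crop2.png",cv2.resize(b[130:280,230:370],None,fx=4,fy=4,interpolation=cv2.INTER_CUBIC))
print(proj("top",[[0.23,0.58,0.23],[0,0,0]]))
for u,v in [(272,187),(337,245)]: print(atz("top",u,v,0))
E
```

```text
[[ 52.88605889 313.61601878]
 [308.5315368  424.15102053]]
[0.6197947  0.18891284 0.        ]
[ 0.47191107 -0.02254881  0.        ]
```

View pics/crop1.png

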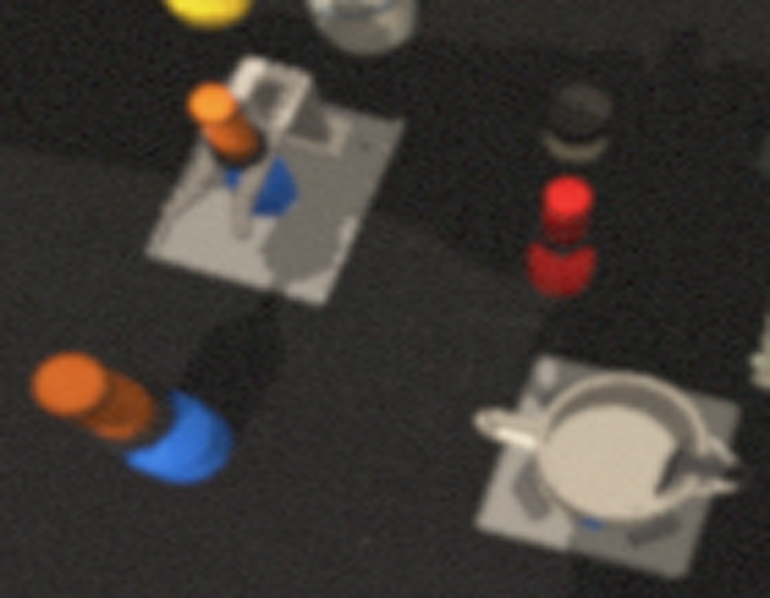

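View pics/crop2.png

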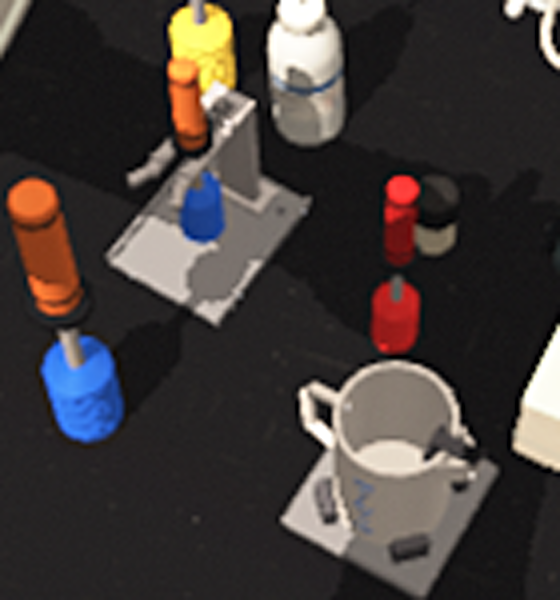

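The smaller orange/blue brush hangs on the stand (crop1 233,130), and the big look-alike stands free. Next I'll fit the stand and jug poses.

```bash
python3 - <<'E'
from h import *
from scipy.optimize import least_squares
# brush handle top
A=[ray("top",263.7,167.4),ray("side",275.75,147.0)]
for z in(.219,):
    print("handle top",atz("top",263.7,167.4,z),atz("side",275.75,147,z))
# stand corners z=.012
for z in (.012,):
  for n,L in(("top",[(251.7,199.8),(284.1,210.9),(298.5,171.5)]),("side",[(257,194.5),(284.5,211.3),(307.5,180.8)])):
    P=[atz(n,*p,z)[:2] for p in L]; 
    d1=P[2]-P[1];d0=P[0]-P[1]
    print(n,np.round(P,4).tolist(),np.linalg.norm(d1),np.linalg.norm(d0),np.arctan2(d1[1],d1[0]),np.arctan2(d0[1],d0[0])-np.pi/2,"centre",(P[0]+P[2])/2)
print("rim",atz("top",337.9,242.2,.1295))
for z in(.0,.01,.016):
  P=np.array([atz("top",*p,z)[:2] for p in[(323.4,222.2),(359.5,233.0),(349.9,270.7),(311.5,258.9)]])
  print(z,P.mean(0),[np.linalg.norm(P[i]-P[i-1]) for i in range(4)],[np.arctan2(*(P[i]-P[i-1])[::-1]) for i in range(4)])
E
```

```text
handle top [0.6140792  0.18025608 0.219     ] [0.61380221 0.17872857 0.219     ]
top [[0.5716, 0.2402], [0.5504, 0.1415], [0.6736, 0.1157]] 0.12583624474724905 0.10099003925001532 -0.20635222576455092 -0.21188986137665933 centre [0.62260606 0.17795758]
side [[0.5714, 0.2372], [0.5473, 0.1402], [0.6675, 0.1147]] 0.12290987868619088 0.09996500303040524 -0.20941363375970848 -0.24317806912139273 centre [0.61945525 0.17594823]
rim [ 0.46727281 -0.01889339  0.1295    ]
0.0 [ 0.46879337 -0.02020949] [np.float64(0.11133477106906532), np.float64(0.10943812321530955), np.float64(0.11147034773078046), np.float64(0.11415995663889777)] [np.float64(-0.19247271221123552), np.float64(-1.7433513551399096), np.float64(2.9915062599250333), np.float64(1.397106716188034)]
0.01 [ 0.46790197 -0.0198348 ] [np.float64(0.11027341229045982), np.float64(0.10839484525575252), np.float64(0.11040769649449349), np.float64(0.11307166525445009)] [np.float64(-0.19247271221123552), np.float64(-1.7433513551399091), np.float64(2.9915062599250333), np.float64(1.3971067161880342)]
0.016 [ 0.46736713 -0.01960999] [np.float64(0.1096365970232965), np.float64(0.10776887848001833), np.float64(0.10977010575272124), np.float64(0.11241869042378148)] [np.float64(-0.19247271221123552), np.float64(-1.7433513551399098), np.float64(2.9915062599250333), np.float64(1.397106716188034)]
```

```bash
cat >> h.py <<'E'
from scipy.spatial.transform import Rotation as Ro
def to(x,y,z,yaw=None):
    o=get_obs();R=Ro.from_quat(o["ee_rot"]).as_matrix();p=o["position"]
    d=R.T@(np.array([x,y,z])-p)
    yw=np.arctan2(R[1,1],R[0,1])
    s=f"t={o['clock']:.2f} p={np.round(p,4)} yawY={yw:.4f} tilt={np.degrees(np.arccos(-R[2,2])):.2f} F={np.round(o['ft_force'],2)} g={o['grip_width']:.3f}\n  delta={np.round(d,4)}"
    if yaw is not None:
        e=(yaw-yw+np.pi)%(2*np.pi)-np.pi
        s+=f" turn={-e/np.pi:.4f}"
    print(s)
E
python3 - <<'E'
from h import *
print("jug handle/spout",atz("top",313.2,237.2,.11),atz("top",359.9,248.3,.13))
print("big brush top",atz("top",238,228,.25),"base",atz("top",259,243,0))
print("microscope L eyepieces",[np.round(atz("top",*p,.25),3) for p in((80,225),(190,190),(150,180),(185,228))])
print("wash",atz("top",290,152,.0),"yellow",atz("top",262,145,0),"red",atz("top",327,205,0.0))
to(.38,.25,.33,1.40)
E
```

```text
jug handle/spout [0.47436207 0.04529439 0.11      ] [ 0.45865474 -0.07563297  0.13      ]
big brush top [0.45975265 0.20940705 0.25      ] base [0.45051843 0.20154325 0.        ]
microscope L eyepieces [array([0.424, 0.558, 0.25 ]), array([0.532, 0.332, 0.25 ]), array([0.544, 0.427, 0.25 ]), array([0.446, 0.326, 0.25 ])]
wash [0.73516429 0.15071054 0.        ] yellow [0.74713634 0.23884461 0.        ] red [0.5852227  0.01969767 0.        ]
t=0.15 p=[0.2304 0.5807 0.2307] yawY=1.1930 tilt=0.06 F=[ 0.11 -0.59 -0.2 ] g=1.003
  delta=[-0.261  -0.2523 -0.099 ] turn=-0.0659
```

```bash
python3 -m handwheel '[{"jaw":85,"delta_pos":[-0.118,-0.127,-0.13],"turn":-0.066},{"jaw":85,"delta_pos":[-0.118,-0.127,-0.13],"turn":-0.066},{"jaw":85,"delta_pos":[-0.118,-0.127,-0.13],"turn":-0.066},{"jaw":85,"delta_pos":[-0.118,-0.127,-0.13],"turn":-0.066},{"jaw":85,"delta_pos":[-0.235,-0.254,-0.13],"turn":-0.066},{"jaw":85,"delta_pos":[-0.235,-0.254,-0.13],"turn":-0.066},{"jaw":85,"delta_pos":[-0.235,-0.254,-0.13],"turn":-0.066},{"jaw":85,"delta_pos":[-0.235,-0.254,-0.13],"turn":-0.066},{"jaw":85,"delta_pos":[-0.235,-0.254,-0.13],"turn":-0.066},{"jaw":85,"delta_pos":[-0.235,-0.254,-0.13],"turn":-0.066}]' 30
python3 -c "
from h import *
to(.614,.179,.34,1.41)"
```

```text
clock: 0.98
position: [0.3584, 0.2518, 0.3629]
ee_rot: [0.089, 0.996, 0.001, 0.001]
ft_force: [0.0, -0.7, 0.8]
grip_width: 0.994
t=0.98 p=[0.3584 0.2518 0.3629] yawY=1.3916 tilt=0.14 F=[ 0.04 -0.69  0.8 ] g=0.994
  delta=[-0.2644 -0.0261  0.0234] turn=-0.0058
```

```bash
python3 -m handwheel '[{"jaw":85,"delta_pos":[-0.264,-0.026,0.023],"turn":-0.006},{"jaw":85,"delta_pos":[-0.264,-0.026,0.023],"turn":-0.006},{"jaw":85,"delta_pos":[-0.264,-0.026,0.023],"turn":-0.006},{"jaw":85,"delta_pos":[-0.264,-0.026,0.023],"turn":-0.006},{"jaw":85,"delta_pos":[-0.264,-0.026,0.023],"turn":-0.006},{"jaw":85,"delta_pos":[-0.264,-0.026,0.023],"turn":-0.006},{"jaw":85,"delta_pos":[-0.264,-0.026,0.023],"turn":-0.006},{"jaw":85,"delta_pos":[-0.264,-0.026,0.023],"turn":-0.006},{"jaw":85,"delta_pos":[-0.264,-0.026,0.023],"turn":-0.006}]'
python3 -c "
from h import *
to(.614,.1795,.178,1.40)
cv2.imwrite('pics/w1.png',camera('wrist')[:,:,::-1])
cv2.imwrite('pics/s1.png',cv2.resize(camera('side')[60:260,200:420,::-1],None,fx=3,fy=3))"
```

```text
clock: 1.73
position: [0.6114, 0.1874, 0.3371]
ee_rot: [0.076, 0.997, -0.001, -0.001]
ft_force: [0.2, 0.4, -0.1]
grip_width: 0.993
t=1.73 p=[0.6114 0.1874 0.3371] yawY=1.4178 tilt=0.12 F=[ 0.19  0.38 -0.1 ] g=0.993
  delta=[-0.004  -0.0072  0.1591] turn=0.0057
```

View pics/w1.png

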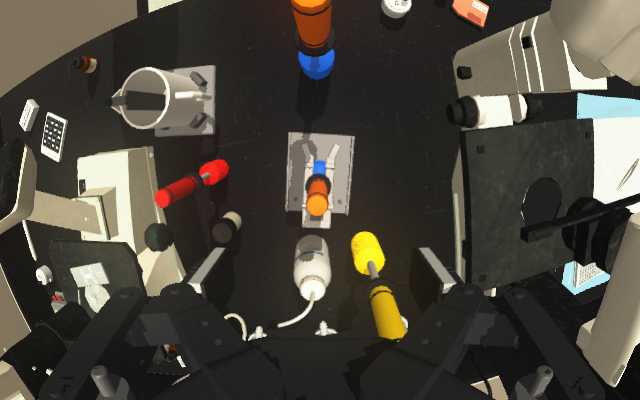

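View pics/s1.png

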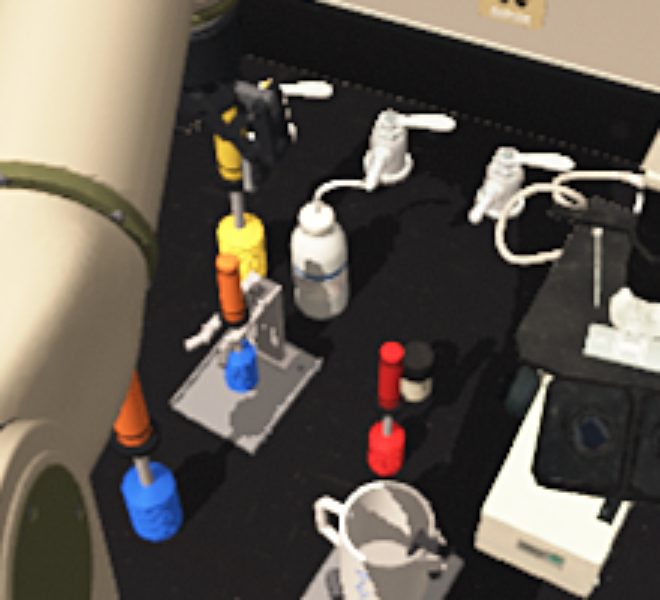

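The wrist view shows the handle top at (317,203) with the jug at (160,98). I'll cross-check both positions.

```bash
python3 -c "
from h import *
print(atz('wrist',317,203,.219))
for p in((158.5,97),): print('rim',atz('wrist',*p,.1295))
for p in((288,133),(354,135),(353,214),(289,213)): print('tray',atz('wrist',*p,.012))
for p in((166,67),(215,67),(215,134)): print('jugbase',atz('wrist',*p,.01))
a=cv2.imread('pics/w1.png');cv2.imwrite('pics/w1c.png',cv2.resize(a[50:150,90:230],None,fx=5,fy=5,interpolation=cv2.INTER_CUBIC))
cv2.imwrite('pics/w1d.png',cv2.resize(a[120:240,270:370],None,fx=5,fy=5,interpolation=cv2.INTER_CUBIC))
"
```

```text
[0.61438686 0.18588905 0.219     ]
rim [0.47601115 0.00919238 0.1295    ]
tray [0.55512943 0.14815852 0.012     ]
tray [0.57314852 0.24600941 0.012     ]
tray [0.6962432  0.22832803 0.012     ]
tray [0.67924258 0.12809377 0.012     ]
jugbase [ 0.40639944 -0.03409898  0.01      ]
jugbase [0.43008467 0.05103342 0.01      ]
jugbase [0.53534061 0.03340448 0.01      ]
```

View pics/w1c.png

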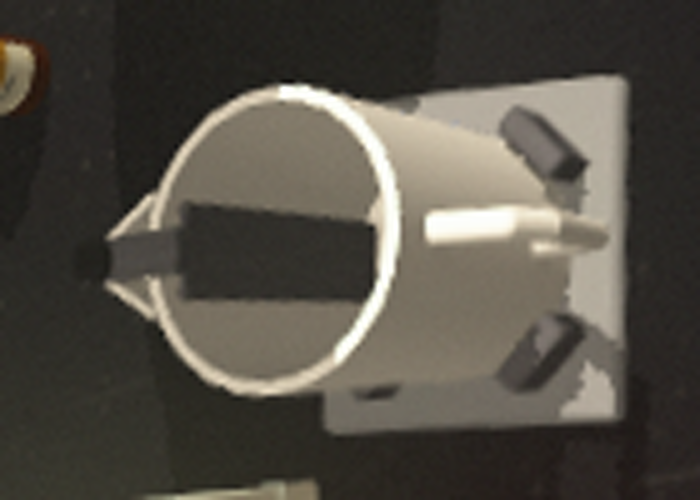

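View pics/w1d.png

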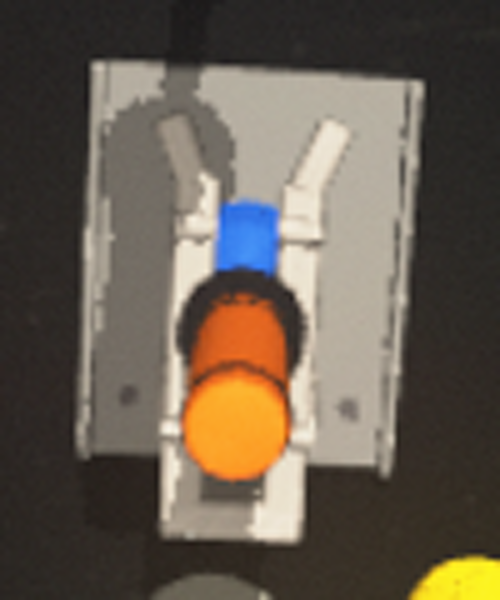

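```bash
python3 -c "
from h import *
to(.614,.1795,.178,1.40)
c=calibration('wrist');a=camera('wrist')[:,:,::-1];cv2.imwrite('pics/w2.png',a)
c2=calibration('wrist');print(c['tvec']-c2['tvec'],c['rvec']-c2['rvec'])
m=((a[:,:,2]>200)&(a[:,:,1]>90)&(a[:,:,1]<190)&(a[:,:,0]<90)).astype(np.uint8)
n,l,s,ce=cv2.connectedComponentsWithStats(m)
for i in range(1,n):
  if s[i,4]>60: print(s[i],ce[i],atz('wrist',*ce[i],.219))
to(.614,.1795,.178,1.40)
cv2.imwrite('pics/w2c.png',cv2.resize(a[50:240,90:370],None,fx=2.8,fy=2.8,interpolation=cv2.INTER_CUBIC))
"
```

```text
t=1.83 p=[0.6103 0.1886 0.3384] yawY=1.4202 tilt=0.04 F=[ 0.1   1.1  -0.01] g=0.996
  delta=[-0.005  -0.0085  0.1604] turn=0.0064
[2.73808328e-05 1.01674891e-04 2.65555354e-05] [-0.00041214  0.00037867  0.00097656]
[291   0  36  10 249] [308.31726908   3.45783133] [0.43990171 0.20525386 0.219     ]
[467  13  14  12  91] [473.12087912  18.68131868] [0.46275966 0.35375248 0.219     ]
[310 181  15  14 138] [317.57246377 187.76086957] [0.60097935 0.18865605 0.219     ]
[305 195  21  22 353] [315.40226629 205.25779037] [0.6162246  0.18436206 0.219     ]
[378 293  26  46 643] [390.01088647 316.52566096] [0.74745303 0.24228366 0.219     ]
t=1.88 p=[0.6102 0.1887 0.3388] yawY=1.4205 tilt=0.06 F=[-0.3  -0.64  0.09] g=0.995
  delta=[-0.0051 -0.0087  0.1608] turn=0.0065
```

View pics/w2c.png

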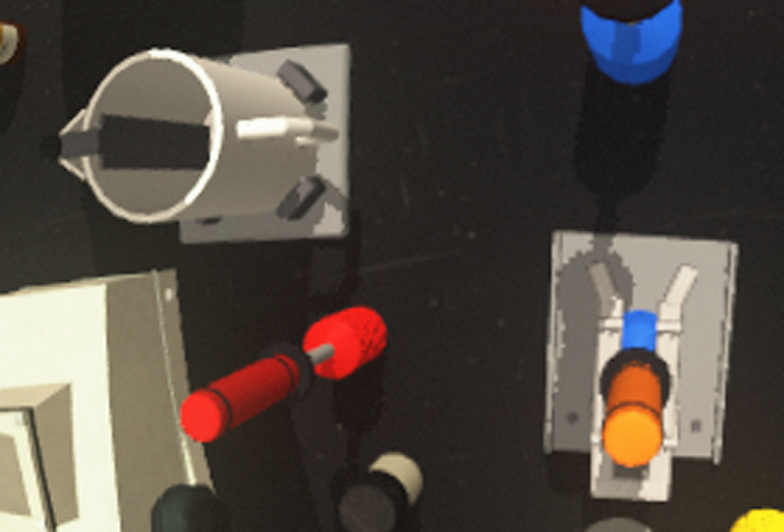

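```bash
python3 -c "
from h import *
print('rim wrist(w2)',atz('wrist',90+152/2.8,50+135/2.8,.1295))
for p in((352,45),(348,240),(181,241)): print('base wrist',atz('wrist',90+p[0]/2.8,50+p[1]/2.8,.01))
for p in((555,232),(738,243),(714,463),(547,450)): print('tray wrist',atz('wrist',90+p[0]/2.8,50+p[1]/2.8,.012))
for p in[(323.4,222.2),(359.5,233.0),(349.9,270.7),(311.5,258.9)]:print('base top',atz('top',*p,.01))
c=calibration('wrist');R=cv2.Rodrigues(c['rvec'])[0];print(R,-R.T@c['tvec'])
"
```

```text
rim wrist(w2) [ 0.47179888 -0.01190446  0.1295    ]
base wrist [0.42890532 0.05253515 0.01      ]
base wrist [0.53784756 0.03184365 0.01      ]
base wrist [ 0.51521603 -0.07583994  0.01      ]
tray wrist [0.55501351 0.14872933 0.012     ]
tray wrist [0.57577045 0.245285   0.012     ]
tray wrist [0.69666936 0.21574193 0.012     ]
tray wrist [0.6747988  0.12326248 0.012     ]
base top [0.53155858 0.02415716 0.01      ]
base top [ 0.51294718 -0.08262795  0.01      ]
base top [ 0.40378067 -0.0661194   0.01      ]
base top [0.42332145 0.04525097 0.01      ]
[[ 0.15019096  0.98865487  0.00205535]
 [ 0.95391866 -0.14545965  0.26245128]
 [ 0.25977271 -0.03745717 -0.96494306]] [0.54432918 0.20020415 0.48070917]
```

```bash
python3 -c "
from h import *
to(.615,.182,.215,1.40)"; python3 -m handwheel '[{"jaw":85,"delta_pos":[-0.006,-0.006,0.04],"turn":0.006},{"jaw":85,"delta_pos":[-0.006,-0.006,0.08],"turn":0.006},{"jaw":85,"delta_pos":[-0.006,-0.006,0.12],"turn":0.006},{"jaw":85,"delta_pos":[-0.006,-0.006,0.12],"turn":0.006},{"jaw":85,"delta_pos":[-0.006,-0.006,0.12],"turn":0.006}]'
python3 -c "
from h import *
to(.615,.182,.178,1.40)
cv2.imwrite('pics/w3.png',camera('wrist')[:,:,::-1])
cv2.imwrite('pics/s3.png',cv2.resize(camera('side')[60:260,200:420,::-1],None,fx=3,fy=3))"
```

```text
t=1.88 p=[0.6102 0.1887 0.3388] yawY=1.4205 tilt=0.06 F=[-0.3  -0.64  0.09] g=0.995
  delta=[-0.0057 -0.006   0.1238] turn=0.0065
clock: 2.3
position: [0.6146, 0.1817, 0.2182]
ee_rot: [0.084, 0.996, -0.0, -0.001]
ft_force: [-0.2, 0.4, 0.7]
grip_width: 0.997
t=2.30 p=[0.6146 0.1817 0.2182] yawY=1.4017 tilt=0.16 F=[-0.24  0.39  0.67] g=0.997
  delta=[-0.0005  0.0004  0.0402] turn=0.0006
```

View pics/w3.png

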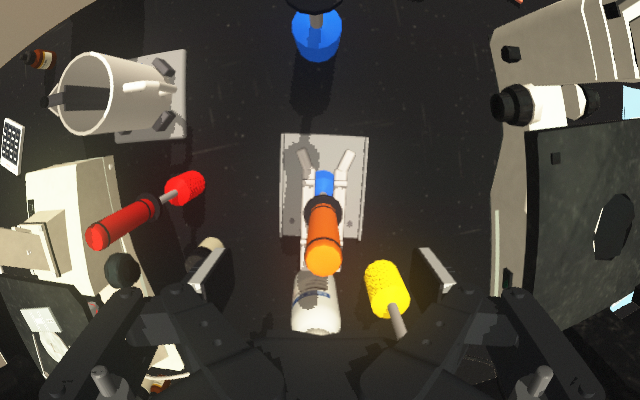

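View pics/s3.png

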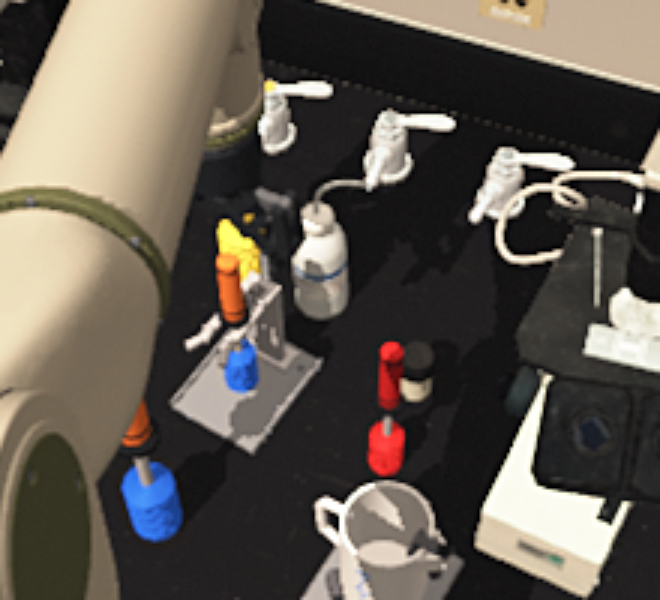

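```bash
python3 -c "
from h import *
print(atz('wrist',323,261,.219))
# project TCP & pads into wrist
c=calibration('wrist');R=cv2.Rodrigues(c['rvec'])[0]
for P in([.6146,.1817,.219],[.6146,.1817,.2502]):
  q=R@np.array(P)+c['tvec'];th=np.arctan2(np.hypot(q[0],q[1]),q[2]);r=th*c['mtx'][0,0];h=np.hypot(q[0],q[1]);print(c['mtx'][0,2]+r*q[0]/h,c['mtx'][1,2]+r*q[1]/h)
"
```

```text
[0.62102251 0.18360603 0.219     ]
317.2018903630592 250.47244665739765
316.50700836217504 280.8697247142596
```

```bash
python3 -m handwheel '[{"jaw":85,"delta_pos":[-0.002,0,0.04],"turn":0},{"jaw":85,"delta_pos":[-0.002,0,0.04],"turn":0},{"jaw":85,"delta_pos":[-0.002,0,0.04],"turn":0}]'
python3 -c "
from h import *
to(.616,.182,.178,1.40)
a=camera('wrist')[:,:,::-1]
cv2.imwrite('pics/w4.png',a)"
```

```text
clock: 2.65
position: [0.618, 0.1809, 0.1797]
ee_rot: [0.085, 0.996, 0.0, -0.0]
ft_force: [0.3, -0.2, -0.3]
grip_width: 0.994
t=2.65 p=[0.618  0.1809 0.1797] yawY=1.4007 tilt=0.01 F=[ 0.33 -0.22 -0.27] g=0.994
  delta=[0.0021 0.0008 0.0017] turn=0.0002
```

View pics/w4.png

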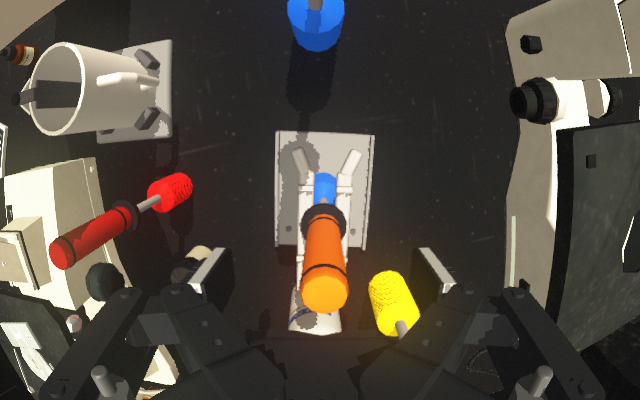

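```bash
python3 -m handwheel '[{"jaw":85,"delta_pos":[-0.002,0,0.001],"turn":0},{"jaw":10,"delta_pos":[-0.002,0,0.001],"turn":0},{"jaw":10,"delta_pos":[-0.002,0,0.001],"turn":0},{"jaw":10,"delta_pos":[-0.002,0,0.001],"turn":0},{"jaw":10,"delta_pos":[-0.002,0,0.001],"turn":0},{"jaw":10,"delta_pos":[-0.002,0,0.001],"turn":0},{"jaw":10,"delta_pos":[-0.002,0,0.001],"turn":0},{"jaw":10,"delta_pos":[-0.002,0,0.001],"turn":0},{"jaw":10,"delta_pos":[-0.002,0,0.001],"turn":0},{"jaw":10,"delta_pos":[-0.002,0,0.001],"turn":0}]' 60
python3 -c "
from h import *
to(.616,.182,.178,1.40)
a=camera('wrist')[:,:,::-1]
cv2.imwrite('pics/w5.png',a)
a=camera('side')[:,:,::-1]
cv2.imwrite('pics/s5.png',cv2.resize(a[110:230,220:340],None,fx=5,fy=5))"
```

```text
clock: 3.53
position: [0.6201, 0.1805, 0.1776]
ee_rot: [0.085, 0.996, 0.0, 0.0]
ft_force: [0.3, 0.9, 2.5]
grip_width: 0.218
t=3.53 p=[0.6201 0.1805 0.1776] yawY=1.4005 tilt=0.04 F=[0.28 0.89 2.48] g=0.218
  delta=[ 0.0043  0.0008 -0.0004] turn=0.0002
```

View pics/w5.png

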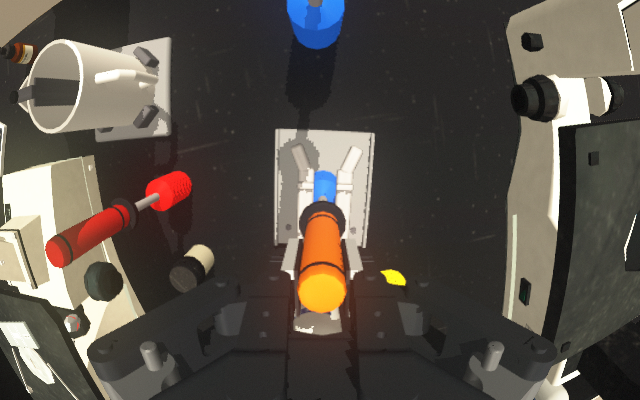

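View pics/s5.png

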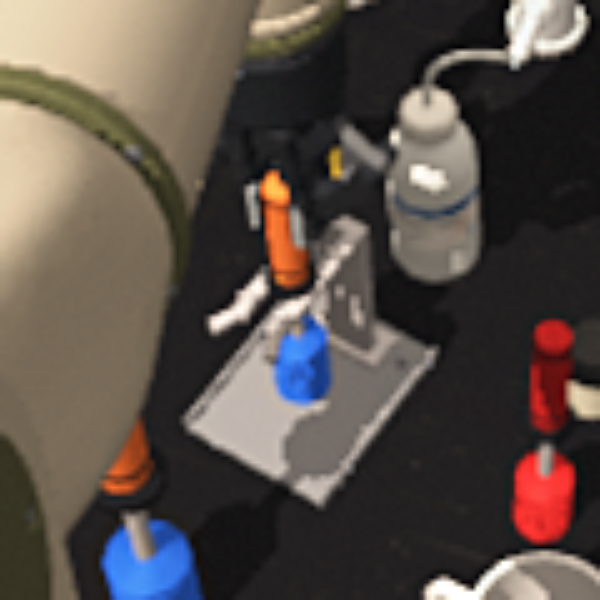

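```bash
python3 -m handwheel '[{"jaw":10,"delta_pos":[0,0,-0.004],"turn":0},{"jaw":10,"delta_pos":[0,0,-0.009],"turn":0},{"jaw":10,"delta_pos":[0,0,-0.009],"turn":0},{"jaw":10,"delta_pos":[0.015,0.0006,-0.009],"turn":0},{"jaw":10,"delta_pos":[0.03,0.0012,-0.009],"turn":0},{"jaw":10,"delta_pos":[0.05,0.002,-0.009],"turn":0},{"jaw":10,"delta_pos":[0.076,0.003,-0.009],"turn":0},{"jaw":10,"delta_pos":[0.076,0.003,-0.009],"turn":0},{"jaw":10,"delta_pos":[0.076,0.003,-0.009],"turn":0}]' 60
python3 -c "
from h import *
to(.4748,-.0106,.330,1.4115)
a=camera('side')[:,:,::-1]
cv2.imwrite('pics/s6.png',cv2.resize(a[90:290,220:400],None,fx=3,fy=3))"
```

```text
clock: 4.38
position: [0.5447, 0.1966, 0.1866]
ee_rot: [0.084, 0.996, 0.0, -0.0]
ft_force: [0.3, -0.2, -1.7]
grip_width: 0.218
t=4.38 p=[0.5447 0.1966 0.1866] yawY=1.4018 tilt=0.04 F=[ 0.34 -0.21 -1.74] g=0.218
  delta=[ 0.0341 -0.2159 -0.1436] turn=-0.0031
```

View pics/s6.png

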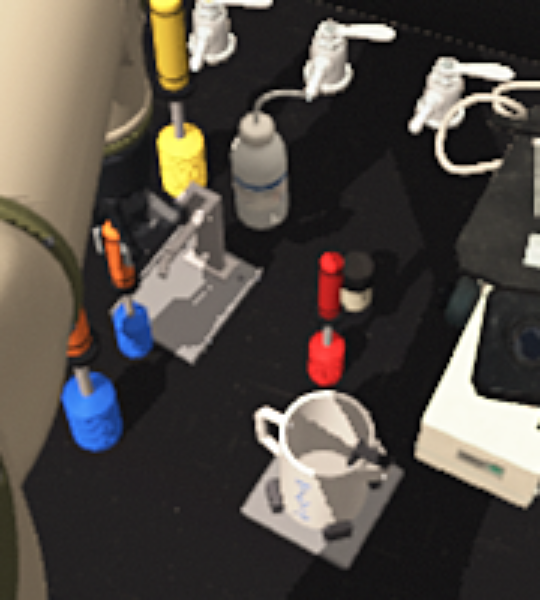

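```bash
python3 -m handwheel '[{"jaw":10,"delta_pos":[0,0,-0.04],"turn":0},{"jaw":10,"delta_pos":[0,0,-0.08],"turn":0},{"jaw":10,"delta_pos":[0,-0.01,-0.12],"turn":0},{"jaw":10,"delta_pos":[0.006,-0.04,-0.144],"turn":0},{"jaw":10,"delta_pos":[0.012,-0.08,-0.144],"turn":-0.003},{"jaw":10,"delta_pos":[0.018,-0.12,-0.144],"turn":-0.003},{"jaw":10,"delta_pos":[0.024,-0.16,-0.144],"turn":-0.003},{"jaw":10,"delta_pos":[0.03,-0.195,-0.144],"turn":-0.003},{"jaw":10,"delta_pos":[0.034,-0.216,-0.144],"turn":-0.003},{"jaw":10,"delta_pos":[0.034,-0.216,-0.144],"turn":-0.003}]' 60
python3 -m handwheel '[{"jaw":10,"delta_pos":[0,0,0],"turn":0},{"jaw":10,"delta_pos":[0,0,0],"turn":0}]'
python3 -c "
from h import *
to(.4748,-.0106,.300,1.4115)
for n in('top','side'):
  a=camera(n)[:,:,::-1]
  cv2.imwrite(f'pics/{n}7f.png',a)
a=cv2.imread('pics/top7f.png');cv2.imwrite('pics/t7.png',cv2.resize(a[180:300,270:390],None,fx=5,fy=5))
a=cv2.imread('pics/side7f.png');cv2.imwrite('pics/s7.png',cv2.resize(a[150:290,260:400],None,fx=4,fy=4))
cv2.imwrite('pics/w7.png',camera('wrist')[:,:,::-1])"
```

```text
clock: 5.27
position: [0.4749, -0.0172, 0.3312]
ee_rot: [0.085, 0.996, 0.0, 0.001]
ft_force: [0.1, -0.2, -1.4]
grip_width: 0.219
clock: 5.43
position: [0.476, -0.0107, 0.3304]
ee_rot: [0.081, 0.997, 0.0, 0.0]
ft_force: [0.7, 0.5, -1.2]
grip_width: 0.22
t=5.43 p=[ 0.476  -0.0107  0.3304] yawY=1.4096 tilt=0.02 F=[ 0.67  0.5  -1.22] g=0.220
  delta=[ 0.0012 -0.0001  0.0304] turn=-0.0006
```

View pics/t7.png

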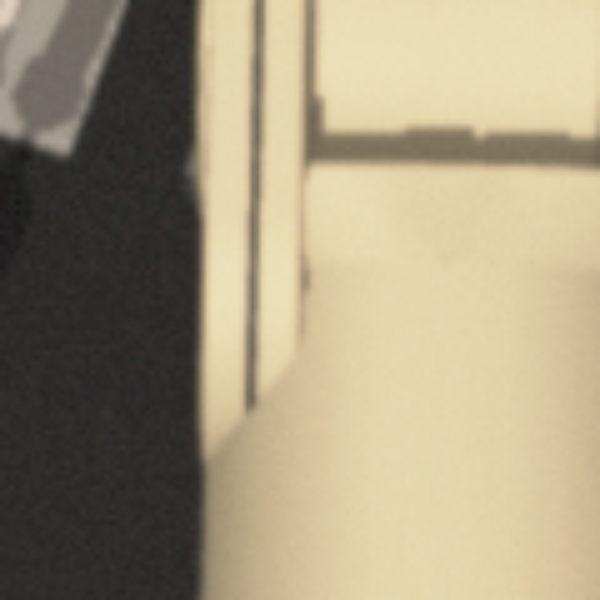

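View pics/s7.png

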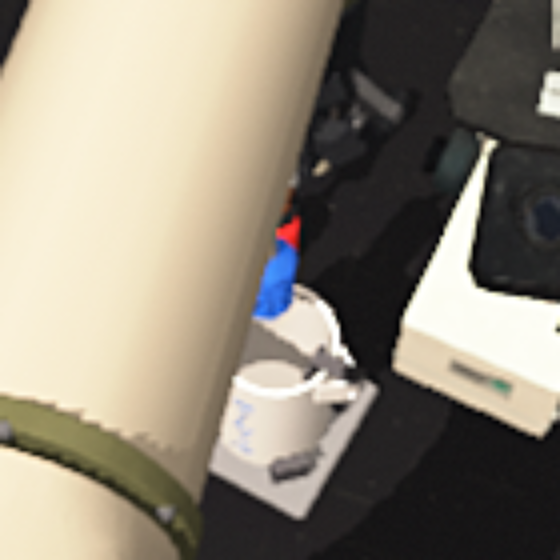

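View pics/w7.png

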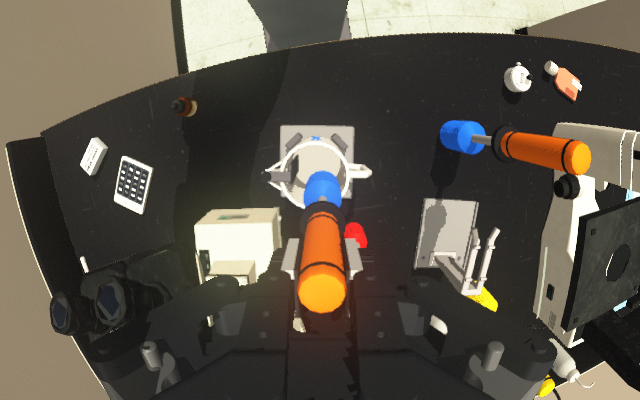

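```bash
python3 -c "
from h import *
a=cv2.imread('pics/w7.png');cv2.imwrite('pics/w7c.png',cv2.resize(a[110:330,240:400],None,fx=4,fy=2.7,interpolation=cv2.INTER_CUBIC)); cv2.imwrite('pics/w7d.png',cv2.resize(a[115:220,255:385],None,fx=6,fy=5.7,interpolation=cv2.INTER_CUBIC))"
```

View pics/w7d.png

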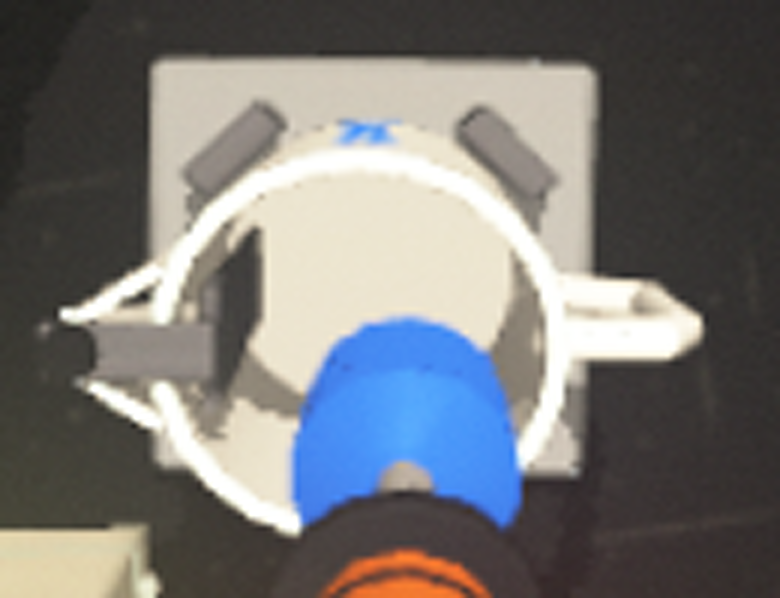

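```bash
python3 -c "
from h import *
o=get_obs();R=Ro.from_quat(o['ee_rot']).as_matrix();p=o['position']
f=lambda u,v,z:np.round((R.T@(atz('wrist',u,v,z)-p))[:2]*1000,1)
c=lambda x,y:(255+x/6,115+y/5.7)
print('rim near',f(*c(360,146),.1295),'left',f(*c(153,330),.1295),'right',f(*c(567,330),.1295),'bottom-left',f(*c(290,530),.1295))
print('tip front',f(*c(404,317),.173),'tip L/R',f(*c(300,400),.173),f(*c(512,400),.173))
print('knob',f(*c(65,350),.134),'handle',f(*c(700,325),.12))
print('base',[f(*c(*q),.01) for q in((150,60),(597,68),(580,470),(153,470))])
"
```

```text
rim near [44.7 -5.2] left [  8.6 -44.3] right [ 8.5 33.3] bottom-left [-32.5 -19.1]
tip front [18.1  2.7] tip L/R [  3.6 -14.4] [ 3.6 20.4]
knob [  5.6 -60.5] handle [ 8.1 60.1]
base [array([ 60.2, -59.6]), array([57.7, 50.9]), array([-50.3,  48.5]), array([-50.2, -61.5])]
```

```bash
python3 -m handwheel '[{"jaw":10,"delta_pos":[0.0022,0,0.02],"turn":0},{"jaw":10,"delta_pos":[0.0022,0,0.04],"turn":0},{"jaw":10,"delta_pos":[0.0022,0,0.06],"turn":0},{"jaw":10,"delta_pos":[0.0022,0,0.08],"turn":0},{"jaw":10,"delta_pos":[0.0022,0,0.10],"turn":0},{"jaw":10,"delta_pos":[0.0022,0,0.12],"turn":0},{"jaw":10,"delta_pos":[0.0022,0,0.135],"turn":0},{"jaw":10,"delta_pos":[0.0022,0,0.145],"turn":0},{"jaw":10,"delta_pos":[0.0022,0,0.15],"turn":0},{"jaw":10,"delta_pos":[0.0022,0,0.15],"turn":0}]'
python3 -m handwheel '[{"jaw":10,"delta_pos":[0,0,0],"turn":0},{"jaw":10,"delta_pos":[0,0,0],"turn":0},{"jaw":10,"delta_pos":[0,0,0],"turn":0}]'
python3 -c "
from h import *
to(.4748,-.0106,.180,1.4115)
a=camera('wrist')[:,:,::-1]
cv2.imwrite('pics/w8.png',cv2.resize(a[90:330,220:420],None,fx=4,fy=2.5,interpolation=cv2.INTER_CUBIC))
"
```

```text
clock: 6.42
position: [0.473, -0.0104, 0.1795]
ee_rot: [0.08, 0.997, -0.0, -0.001]
ft_force: [0.7, 0.4, -1.4]
grip_width: 0.217
clock: 6.67
position: [0.4738, -0.0105, 0.1812]
ee_rot: [0.08, 0.997, 0.0, 0.001]
ft_force: [-0.0, -0.5, -1.0]
grip_width: 0.222
t=6.67 p=[ 0.4738 -0.0105  0.1812] yawY=1.4099 tilt=0.09 F=[-0.03 -0.51 -0.99] g=0.222
  delta=[-0.001   0.0001  0.0012] turn=-0.0005
```

View pics/w8.png

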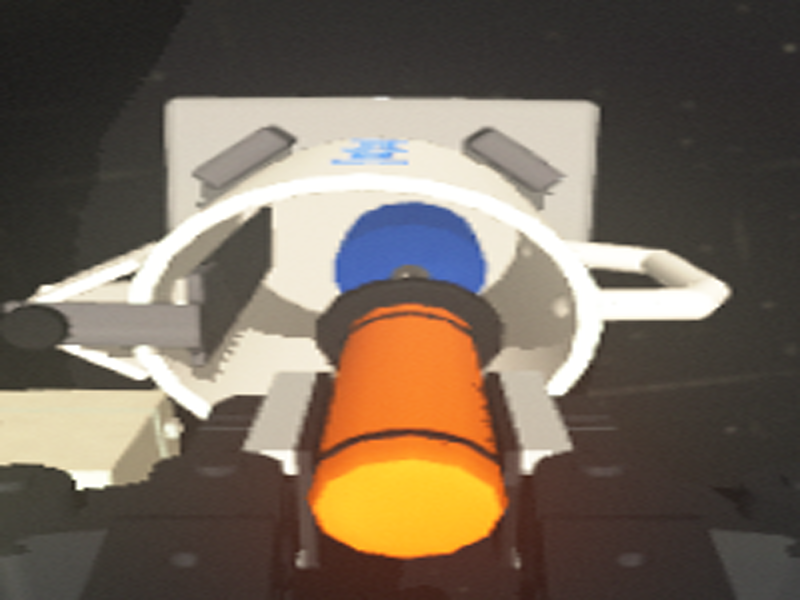

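```bash
python3 -m handwheel '[{"jaw":10,"delta_pos":[0,-0.005,0],"turn":0},{"jaw":10,"delta_pos":[0,-0.01,0],"turn":0},{"jaw":10,"delta_pos":[0,-0.01,0],"turn":0},{"jaw":10,"delta_pos":[0,-0.01,0],"turn":0}]'
for i in 1 2 ; do python3 -m handwheel '[{"jaw":10,"delta_pos":[0,-0.001,0],"turn":0},{"jaw":10,"delta_pos":[0,-0.001,0],"turn":0}]'; done
```

```text
clock: 7.05
position: [0.4716, -0.021, 0.1804]
ee_rot: [0.081, 0.997, 0.0, 0.0]
ft_force: [0.5, 1.1, -0.5]
grip_width: 0.22
clock: 7.22
position: [0.4715, -0.0216, 0.1803]
ee_rot: [0.08, 0.997, 0.0, 0.0]
ft_force: [0.1, 0.2, -0.5]
grip_width: 0.219
clock: 7.38
position: [0.4713, -0.0226, 0.1803]
ee_rot: [0.08, 0.997, 0.0, -0.0]
ft_force: [0.5, -0.8, -1.7]
grip_width: 0.221
```

```bash
python3 -m handwheel '[{"jaw":10,"delta_pos":[0,-0.001,0],"turn":0},{"jaw":10,"delta_pos":[0,-0.001,0],"turn":0}]' | egrep 'pos|force'; python3 -m handwheel '[{"jaw":10,"delta_pos":[0,-0.001,0],"turn":0},{"jaw":10,"delta_pos":[0,-0.001,0],"turn":0}]'| egrep 'pos|force'
```

```text
position: [0.4712, -0.0236, 0.1803]
ft_force: [0.6, -0.1, -1.4]
position: [0.471, -0.0246, 0.1803]
ft_force: [0.2, -0.2, -1.4]
```

```bash
python3 -m handwheel '[{"jaw":10,"delta_pos":[0,-0.001,0],"turn":0},{"jaw":10,"delta_pos":[0,-0.001,0],"turn":0}]' | egrep 'pos|force'; python3 -m handwheel '[{"jaw":10,"delta_pos":[0,-0.001,0],"turn":0},{"jaw":10,"delta_pos":[0,-0.001,0],"turn":0}]'| egrep 'pos|force'
```

```text
position: [0.4709, -0.0256, 0.1803]
ft_force: [0.9, 0.1, -2.2]
position: [0.4707, -0.0266, 0.1803]
ft_force: [-0.1, 0.5, -2.0]
```

```bash
python3 -m handwheel '[{"jaw":10,"delta_pos":[0,-0.001,0],"turn":0},{"jaw":10,"delta_pos":[0,-0.001,0],"turn":0}]' | egrep 'pos|force'; python3 -m handwheel '[{"jaw":10,"delta_pos":[0,-0.001,0],"turn":0},{"jaw":10,"delta_pos":[0,-0.001,0],"turn":0}]'| egrep 'pos|force'
```

```text
position: [0.4706, -0.0276, 0.1803]
ft_force: [0.2, -0.6, -1.7]
position: [0.4704, -0.0286, 0.1803]
ft_force: [0.2, 0.3, -1.7]
```

```bash
python3 -m handwheel '[{"jaw":10,"delta_pos":[0,-0.001,0],"turn":0},{"jaw":10,"delta_pos":[0,-0.001,0],"turn":0}]' | egrep 'pos|force'
python3 -c "
from h import *
a=camera('wrist')[:,:,::-1]
cv2.imwrite('pics/w9.png',cv2.resize(a[90:330,220:420],None,fx=4,fy=2.5,interpolation=cv2.INTER_CUBIC))
"
```

```text
position: [0.4703, -0.0291, 0.1803]
ft_force: [0.3, 0.8, -1.7]
```

View pics/w9.png

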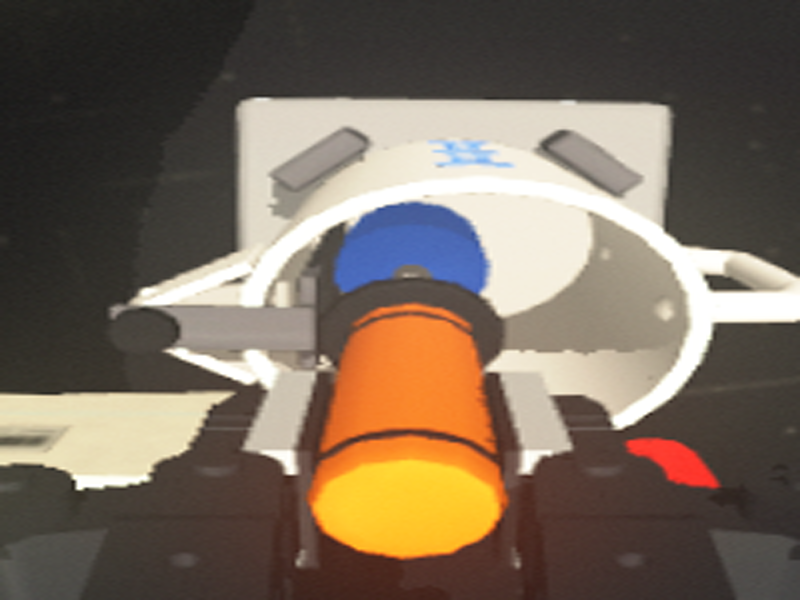

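The head is now at the baffle's edge and the last step came up short (0.5 mm of 1), which suggests first contact.

```bash
python3 -m handwheel '[{"jaw":10,"delta_pos":[0,-0.001,0],"turn":0},{"jaw":10,"delta_pos":[0,-0.001,0],"turn":0},{"jaw":10,"delta_pos":[0,-0.001,0],"turn":0}]' | egrep 'pos|force'; python3 -c "
from h import *
print(get_obs()['torque'])"
```

```text
position: [0.4702, -0.0298, 0.1804]
ft_force: [0.3, 4.9, -0.4]
[ 1.37640293 -0.17324562  0.01027288]
```

```bash
python3 -m handwheel '[{"jaw":10,"delta_pos":[0,-0.001,0],"turn":0},{"jaw":10,"delta_pos":[0,-0.001,0],"turn":0},{"jaw":10,"delta_pos":[0,-0.001,0],"turn":0}]' | egrep 'pos|force'; python3 -c "
from h import *
print(get_obs()['torque'])"
```

```text
position: [0.4701, -0.0305, 0.1805]
ft_force: [1.7, 5.4, -0.3]
[ 1.87420844 -0.21859963 -0.00379109]
```

```bash
python3 -m handwheel '[{"jaw":10,"delta_pos":[0,0,0],"turn":0},{"jaw":10,"delta_pos":[0,0,0],"turn":0},{"jaw":10,"delta_pos":[0,0,-0.008],"turn":0},{"jaw":10,"delta_pos":[0,0,-0.016],"turn":0},{"jaw":10,"delta_pos":[0,0,-0.024],"turn":0}]' | egrep 'pos|force'; python3 -c "
from h import *
print(get_obs()['torque'])"
```

```text
position: [0.4697, -0.0304, 0.2042]
ft_force: [2.0, 5.6, -3.6]
[ 1.94085982 -0.33983208 -0.00977451]
```

```bash
python3 -m handwheel '[{"jaw":10,"delta_pos":[0,0,-0.008],"turn":0},{"jaw":10,"delta_pos":[0,0,-0.016],"turn":0},{"jaw":10,"delta_pos":[0,0,-0.024],"turn":0},{"jaw":10,"delta_pos":[0,0,-0.030],"turn":0},{"jaw":10,"delta_pos":[0,0,-0.030],"turn":0},{"jaw":10,"delta_pos":[0,0,-0.030],"turn":0}]' | egrep 'pos|force'; python3 -c "
from h import *
print(get_obs()['torque'])"
```

```text
position: [0.4703, -0.0305, 0.2349]
ft_force: [0.1, 4.8, 1.5]
[ 1.79122149 -0.15086201  0.03681848]
```

```bash
python3 -m handwheel '[{"jaw":10,"delta_pos":[0,0,0],"turn":0},{"jaw":10,"delta_pos":[0,0,0.009],"turn":0},{"jaw":10,"delta_pos":[0,0,0.018],"turn":0},{"jaw":10,"delta_pos":[0,0,0.027],"turn":0},{"jaw":10,"delta_pos":[0,0,0.036],"turn":0},{"jaw":10,"delta_pos":[0,0,0.045],"turn":0},{"jaw":10,"delta_pos":[0,0,0.0545],"turn":0},{"jaw":10,"delta_pos":[0,0,0.0545],"turn":0},{"jaw":10,"delta_pos":[0,0,0.0545],"turn":0},{"jaw":10,"delta_pos":[0,0,0.0545],"turn":0}]' | egrep 'pos|force'; python3 -c "
from h import *
print(get_obs()['torque'])"
```

```text
position: [0.4698, -0.0304, 0.1794]
ft_force: [1.0, 6.4, -4.9]
[ 2.04467869 -0.4902482   0.06182683]
```

```bash
python3 -m handwheel '[{"jaw":10,"delta_pos":[0,0,0],"turn":0},{"jaw":10,"delta_pos":[0,0,0],"turn":0}]'| egrep 'pos|force'; python3 -m handwheel '[{"jaw":10,"delta_pos":[0,0,-0.009],"turn":0},{"jaw":10,"delta_pos":[0,0,-0.018],"turn":0},{"jaw":10,"delta_pos":[0,0,-0.027],"turn":0},{"jaw":10,"delta_pos":[0,0,-0.036],"turn":0},{"jaw":10,"delta_pos":[0,0,-0.045],"turn":0},{"jaw":10,"delta_pos":[0,0,-0.0545],"turn":0},{"jaw":10,"delta_pos":[0,0,-0.0545],"turn":0},{"jaw":10,"delta_pos":[0,0,-0.0545],"turn":0},{"jaw":10,"delta_pos":[0,0,-0.0545],"turn":0}]' | egrep 'pos|force'; python3 -c "
from h import *
print(get_obs()['torque'])"
```

```text
position: [0.4699, -0.0304, 0.1795]
ft_force: [1.6, 5.6, -4.9]
position: [0.4704, -0.0305, 0.2348]
ft_force: [2.0, 6.1, 1.4]
[ 1.8272409  -0.27431667 -0.05622878]
```

```bash
python3 -m handwheel '[{"jaw":10,"delta_pos":[0,0,0],"turn":0},{"jaw":10,"delta_pos":[0,0,0.009],"turn":0},{"jaw":10,"delta_pos":[0,0,0.018],"turn":0},{"jaw":10,"delta_pos":[0,0,0.027],"turn":0},{"jaw":10,"delta_pos":[0,0,0.036],"turn":0},{"jaw":10,"delta_pos":[0,0,0.045],"turn":0},{"jaw":10,"delta_pos":[0,0,0.0545],"turn":0},{"jaw":10,"delta_pos":[0,0,0.0545],"turn":0},{"jaw":10,"delta_pos":[0,0,0.0545],"turn":0},{"jaw":10,"delta_pos":[0,0,0.0545],"turn":0}]' | egrep 'pos|force'
```

```text
position: [0.4699, -0.0305, 0.1794]
ft_force: [1.1, 5.8, -4.9]
```

```bash
python3 -c "
from h import *
a=camera('wrist')[:,:,::-1]
cv2.imwrite('pics/w10.png',cv2.resize(a[90:330,220:420],None,fx=4,fy=2.5,interpolation=cv2.INTER_CUBIC))
"; python3 -m handwheel '[{"jaw":10,"delta_pos":[0,0,0],"turn":0},{"jaw":10,"delta_pos":[0,0,0],"turn":0}]'| egrep 'pos|force'; python3 -m handwheel '[{"jaw":10,"delta_pos":[0,0,-0.009],"turn":0},{"jaw":10,"delta_pos":[0,0,-0.018],"turn":0},{"jaw":10,"delta_pos":[0,0,-0.027],"turn":0},{"jaw":10,"delta_pos":[0,0,-0.036],"turn":0},{"jaw":10,"delta_pos":[0,0,-0.045],"turn":0},{"jaw":10,"delta_pos":[0,0,-0.0545],"turn":0},{"jaw":10,"delta_pos":[0,0,-0.0545],"turn":0},{"jaw":10,"delta_pos":[0,0,-0.0545],"turn":0},{"jaw":10,"delta_pos":[0,0,-0.0545],"turn":0}]' | egrep 'clock|pos|force'
```

```text
position: [0.4698, -0.0304, 0.1795]
ft_force: [1.7, 6.4, -5.0]
clock: 13.57
position: [0.4704, -0.0305, 0.2348]
ft_force: [1.3, 5.8, 1.7]
```

View pics/w10.png

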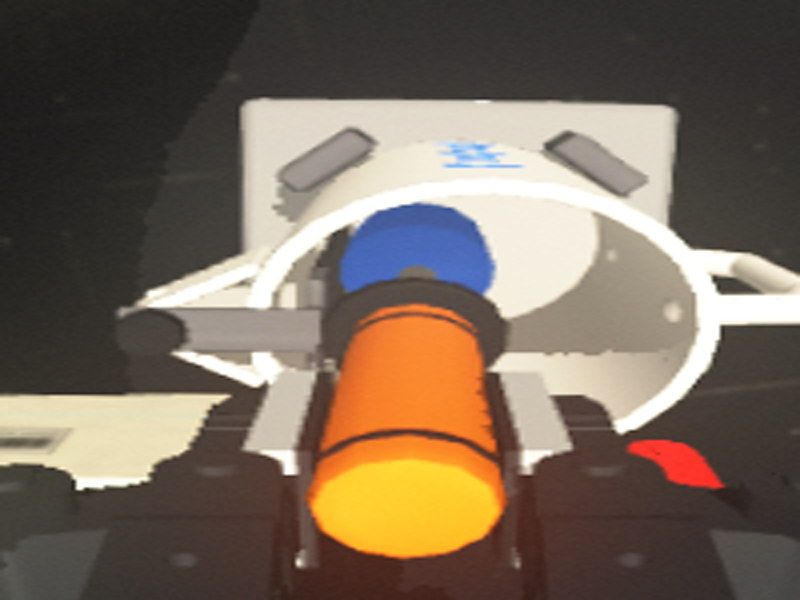

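The third stroke held 5 to 6 N throughout. I'll add one spare stroke for margin.

```bash
python3 -m handwheel '[{"jaw":10,"delta_pos":[0,0,0],"turn":0},{"jaw":10,"delta_pos":[0,0,0.009],"turn":0},{"jaw":10,"delta_pos":[0,0,0.018],"turn":0},{"jaw":10,"delta_pos":[0,0,0.027],"turn":0},{"jaw":10,"delta_pos":[0,0,0.036],"turn":0},{"jaw":10,"delta_pos":[0,0,0.045],"turn":0},{"jaw":10,"delta_pos":[0,0,0.0545],"turn":0},{"jaw":10,"delta_pos":[0,0,0.0545],"turn":0},{"jaw":10,"delta_pos":[0,0,0.0545],"turn":0},{"jaw":10,"delta_pos":[0,0,0.0545],"turn":0}]' | egrep 'pos|force'
python3 -m handwheel '[{"jaw":10,"delta_pos":[0,0,0],"turn":0},{"jaw":10,"delta_pos":[0,0,-0.009],"turn":0},{"jaw":10,"delta_pos":[0,0,-0.018],"turn":0},{"jaw":10,"delta_pos":[0,0,-0.027],"turn":0},{"jaw":10,"delta_pos":[0,0,-0.036],"turn":0},{"jaw":10,"delta_pos":[0,0,-0.045],"turn":0},{"jaw":10,"delta_pos":[0,0,-0.0545],"turn":0},{"jaw":10,"delta_pos":[0,0,-0.0545],"turn":0},{"jaw":10,"delta_pos":[0,0,-0.0545],"turn":0},{"jaw":10,"delta_pos":[0,0,-0.0545],"turn":0}]' | egrep 'clock|pos|force'
python3 -m handwheel '[{"jaw":10,"delta_pos":[0,0.006,0],"turn":0},{"jaw":10,"delta_pos":[0,0.012,0],"turn":0},{"jaw":10,"delta_pos":[0,0.018,0],"turn":0},{"jaw":10,"delta_pos":[0,0.018,-0.02],"turn":0},{"jaw":10,"delta_pos":[0,0.018,-0.06],"turn":0},{"jaw":10,"delta_pos":[0,0.018,-0.096],"turn":0},{"jaw":10,"delta_pos":[0,0.018,-0.096],"turn":0},{"jaw":10,"delta_pos":[0,0.018,-0.096],"turn":0}]' | egrep 'clock|pos|force'
python3 -c "
from h import *
to(.5447,.1966,.330,1.4005)
a=camera('wrist')[:,:,::-1]
cv2.imwrite('pics/w11.png',a)"
```

```text
position: [0.4699, -0.0304, 0.1794]
ft_force: [1.2, 5.8, -3.9]
clock: 15.23
position: [0.4704, -0.0305, 0.2349]
ft_force: [0.9, 5.9, 1.4]
clock: 15.9
position: [0.4737, -0.0135, 0.3318]
ft_force: [-0.3, -0.0, -3.5]
t=15.90 p=[ 0.4737 -0.0135  0.3318] yawY=1.4097 tilt=0.17 F=[-0.29 -0.02 -3.49] g=0.217
  delta=[-0.0364  0.2188  0.002 ] turn=0.0029
```

View pics/w11.png

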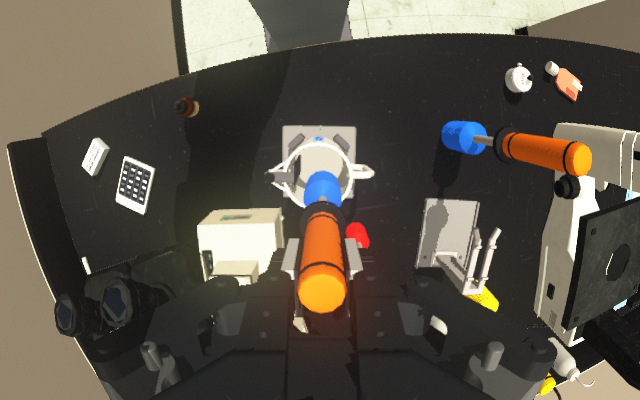

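The brush sits in the grip as before: handle top at (322,293), head at (323,190). Returning to the front of the fork.

```bash
python3 -m handwheel '[{"jaw":10,"delta_pos":[-0.006,0.04,0],"turn":0},{"jaw":10,"delta_pos":[-0.012,0.08,0],"turn":0},{"jaw":10,"delta_pos":[-0.02,0.12,0],"turn":0.003},{"jaw":10,"delta_pos":[-0.026,0.16,0],"turn":0.003},{"jaw":10,"delta_pos":[-0.032,0.195,0],"turn":0.003},{"jaw":10,"delta_pos":[-0.036,0.219,0],"turn":0.003},{"jaw":10,"delta_pos":[-0.036,0.219,0.04],"turn":0.003},{"jaw":10,"delta_pos":[-0.036,0.219,0.08],"turn":0.003},{"jaw":10,"delta_pos":[-0.036,0.219,0.08],"turn":0.003}]' | egrep 'clock|pos|force'
python3 -m handwheel '[{"jaw":10,"delta_pos":[0,0,0],"turn":0},{"jaw":10,"delta_pos":[0,0,0],"turn":0}]' | egrep 'clock|pos|force'
python3 -c "
from h import *
to(.5447,.1966,.1875,1.4005)"
```

```text
clock: 16.7
position: [0.5391, 0.1956, 0.2406]
ft_force: [-0.2, -0.3, -2.4]
clock: 16.87
position: [0.5439, 0.1966, 0.2519]
ft_force: [0.0, 0.7, -0.9]
t=16.87 p=[0.5439 0.1966 0.2519] yawY=1.3997 tilt=0.06 F=[ 0.03  0.72 -0.93] g=0.218
  delta=[-0.0007  0.0001  0.0644] turn=-0.0002
```

```bash
python3 -m handwheel '[{"jaw":10,"delta_pos":[0,0,0.03],"turn":0},{"jaw":10,"delta_pos":[0,0,0.064],"turn":0},{"jaw":10,"delta_pos":[0,0,0.064],"turn":0},{"jaw":10,"delta_pos":[0,0,0.064],"turn":0},{"jaw":10,"delta_pos":[0,0,0.064],"turn":0}]' | egrep 'clock|pos|force'
python3 -c "
from h import *
to(.6201,.1805,.1876,1.4005)
a=camera('wrist')[:,:,::-1]
cv2.imwrite('pics/w12.png',cv2.resize(a[90:330,220:420],None,fx=3,fy=2.5,interpolation=cv2.INTER_CUBIC))
a=camera('side')[:,:,::-1]
cv2.imwrite('pics/s12.png',cv2.resize(a[110:230,220:340],None,fx=5,fy=5))"
```

```text
clock: 17.28
position: [0.5448, 0.1971, 0.1895]
ft_force: [0.7, 0.5, 0.6]
t=17.28 p=[0.5448 0.1971 0.1895] yawY=1.4000 tilt=0.21 F=[0.72 0.49 0.56] g=0.220
  delta=[-0.077  -0.0036  0.0021] turn=-0.0002
```

View pics/w12.png

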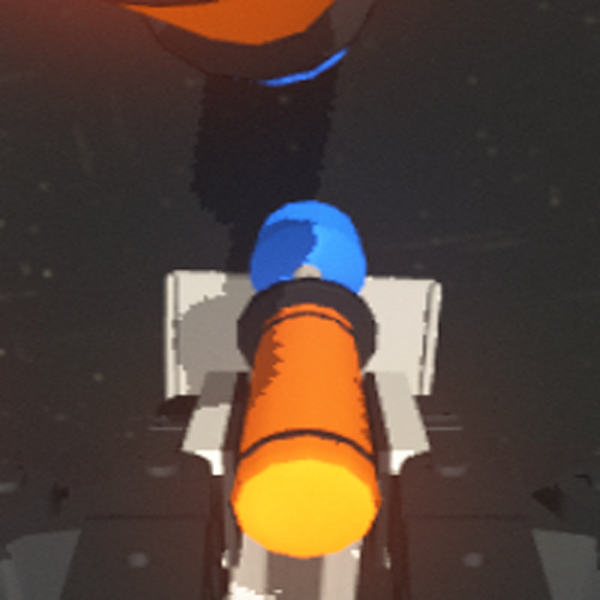

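View pics/s12.png

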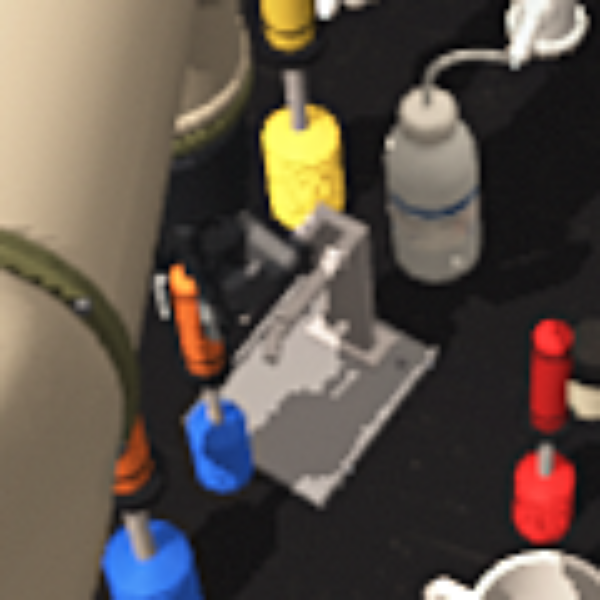

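```bash
python3 -m handwheel '[{"jaw":10,"delta_pos":[0,-0.0004,0.001],"turn":0},{"jaw":10,"delta_pos":[-0.012,-0.0008,0.001],"turn":0},{"jaw":10,"delta_pos":[-0.025,-0.0014,0.001],"turn":0},{"jaw":10,"delta_pos":[-0.038,-0.002,0.001],"turn":0},{"jaw":10,"delta_pos":[-0.051,-0.0026,0.001],"turn":0},{"jaw":10,"delta_pos":[-0.064,-0.0032,0.001],"turn":0},{"jaw":10,"delta_pos":[-0.077,-0.0036,0.001],"turn":0},{"jaw":10,"delta_pos":[-0.077,-0.0036,0.001],"turn":0},{"jaw":10,"delta_pos":[-0.077,-0.0036,0.001],"turn":0}]' | egrep 'clock|pos|force'
python3 -c "
from h import *
to(.6201,.1805,.1776,1.4005)
a=camera('wrist')[:,:,::-1]
cv2.imwrite('pics/w13.png',cv2.resize(a[90:330,220:420],None,fx=3,fy=2.5,interpolation=cv2.INTER_CUBIC))"
```

```text
clock: 18.13
position: [0.6191, 0.18, 0.1858]
ft_force: [-1.0, -0.3, -1.0]
t=18.13 p=[0.6191 0.18   0.1858] yawY=1.3996 tilt=0.03 F=[-0.99 -0.34 -1.05] g=0.219
  delta=[-0.0009  0.0007  0.0082] turn=-0.0003
```

View pics/w13.png

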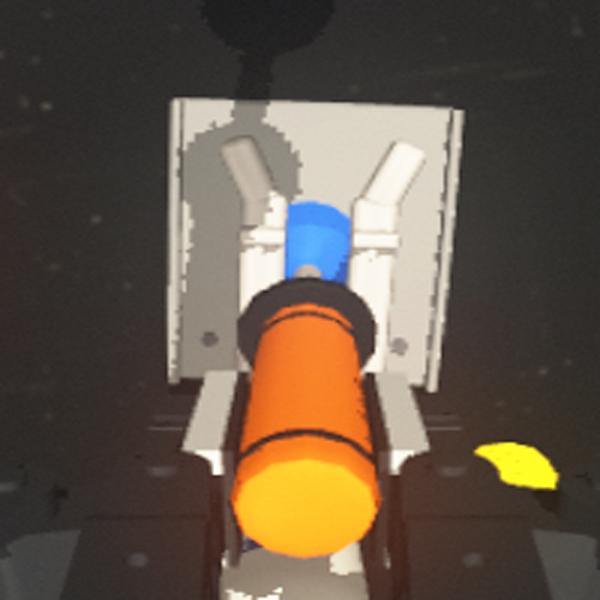

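The stem is in the fork and centred. Lowering.

```bash
python3 -m handwheel '[{"jaw":10,"delta_pos":[-0.001,0.0005,0.003],"turn":0},{"jaw":10,"delta_pos":[-0.001,0.0005,0.006],"turn":0},{"jaw":10,"delta_pos":[-0.001,0.0005,0.0075],"turn":0},{"jaw":10,"delta_pos":[-0.001,0.0005,0.0075],"turn":0},{"jaw":10,"delta_pos":[-0.001,0.0005,0.0075],"turn":0}]' | egrep 'clock|pos|force'
python3 -m handwheel '[{"jaw":10,"delta_pos":[0,0,0],"turn":0}]' | egrep 'clock|pos|force'
```

```text
clock: 18.6
position: [0.6196, 0.1806, 0.1778]
ft_force: [0.9, 0.3, -1.7]
clock: 18.68
position: [0.6196, 0.1805, 0.1778]
ft_force: [0.3, 0.5, -2.2]
```

```bash
for i in 1 ; do python3 -m handwheel '[{"jaw":10,"delta_pos":[0,0,0.001],"turn":0},{"jaw":10,"delta_pos":[0,0,0.001],"turn":0},{"jaw":10,"delta_pos":[0,0,0.001],"turn":0}]' | egrep 'clock|pos|force'; done
```

```text
clock: 18.93
position: [0.62, 0.1805, 0.1775]
ft_force: [-2.1, -0.7, 6.0]
```

```bash
python3 -m handwheel '[{"jaw":24,"delta_pos":[0,0,-0.0005],"turn":0},{"jaw":30,"delta_pos":[0,0,-0.0005],"turn":0},{"jaw":45,"delta_pos":[0,0,-0.0005],"turn":0},{"jaw":60,"delta_pos":[0,0,-0.0005],"turn":0},{"jaw":70,"delta_pos":[0,0,-0.0005],"turn":0},{"jaw":70,"delta_pos":[0,0,-0.0005],"turn":0},{"jaw":70,"delta_pos":[0,0,-0.0005],"turn":0},{"jaw":70,"delta_pos":[0,0,-0.0005],"turn":0}]' 
python3 -c "
from h import *
a=camera('wrist')[:,:,::-1]
cv2.imwrite('pics/w14.png',cv2.resize(a[90:330,170:470],None,fx=2.6,fy=2.5,interpolation=cv2.INTER_CUBIC))"
```

```text
clock: 19.6
position: [0.6198, 0.1805, 0.1773]
ee_rot: [0.085, 0.996, 0.0, 0.0]
ft_force: [0.7, 0.3, -0.0]
grip_width: 0.821
```

View pics/w14.png

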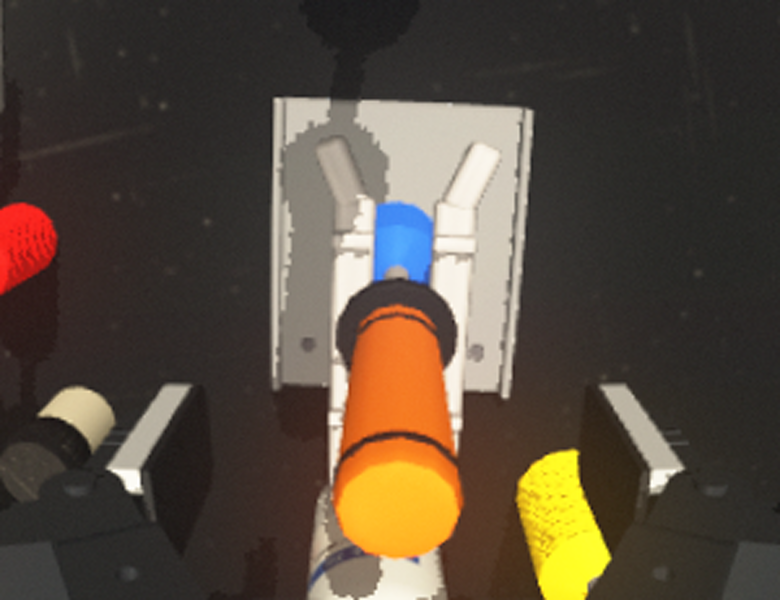

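The gripper has released and the brush hangs with its collar on the tines. Retracting straight up and then back toward the cart so the cameras can see it.

```bash
python3 -m handwheel '[{"jaw":70,"delta_pos":[0,0,-0.03],"turn":0},{"jaw":70,"delta_pos":[0,0,-0.07],"turn":0},{"jaw":70,"delta_pos":[0,0,-0.11],"turn":0},{"jaw":70,"delta_pos":[0,0,-0.15],"turn":0},{"jaw":70,"delta_pos":[0,0,-0.18],"turn":0},{"jaw":70,"delta_pos":[0.04,0,-0.18],"turn":0},{"jaw":70,"delta_pos":[0.08,0,-0.18],"turn":0},{"jaw":70,"delta_pos":[0.12,0,-0.18],"turn":0},{"jaw":70,"delta_pos":[0.14,0,-0.18],"turn":0},{"jaw":70,"delta_pos":[0.14,0,-0.18],"turn":0}]' 
python3 -m handwheel '[{"jaw":70,"delta_pos":[0,0,0],"turn":0},{"jaw":70,"delta_pos":[0,0,0],"turn":0},{"jaw":70,"delta_pos":[0,0,0],"turn":0},{"jaw":70,"delta_pos":[0,0,0],"turn":0},{"jaw":70,"delta_pos":[0,0,0],"turn":0},{"jaw":70,"delta_pos":[0,0,0],"turn":0}]' 
python3 -c "
from h import *
a=camera('top')[:,:,::-1];cv2.imwrite('pics/t15.png',a)
a=camera('side')[:,:,::-1];cv2.imwrite('pics/s15f.png',a)
b=cv2.imread('pics/side0.png')
cv2.imwrite('pics/s15.png',np.hstack([cv2.resize(i[110:230,230:350],None,fx=3.3,fy=3.3) for i in(b,a)]))"
```

```text
clock: 20.48
position: [0.4784, 0.206, 0.3585]
ee_rot: [0.083, 0.997, 0.001, 0.0]
ft_force: [0.4, -0.3, -0.8]
grip_width: 0.819
clock: 20.98
position: [0.4822, 0.204, 0.357]
ee_rot: [0.086, 0.996, -0.0, -0.0]
ft_force: [-0.8, -0.2, -0.4]
grip_width: 0.817
```

View pics/t15.png

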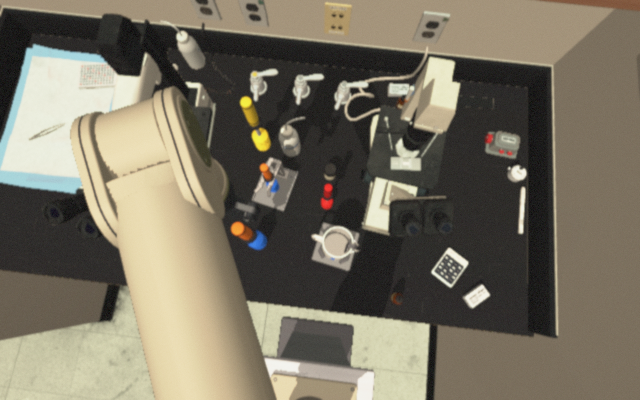

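View pics/s15.png

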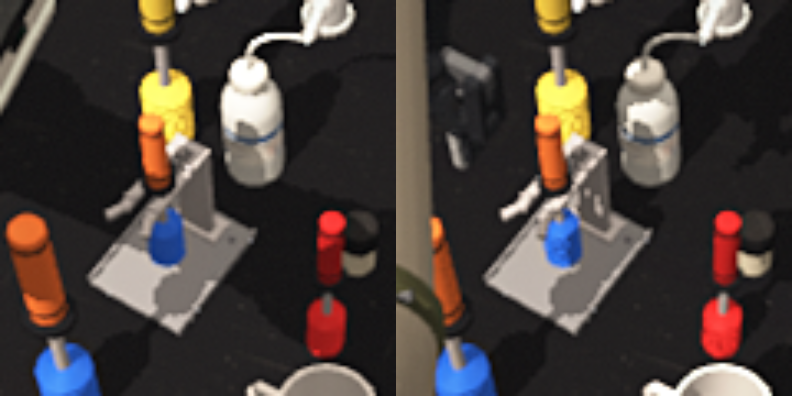

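```bash
python3 -c "
from h import *
o=get_obs();print(np.round(o['tau'],2),np.round(o['joint_velocities'],3),o['clock'],np.round(o['joint_pos'],2))
print(hand_in())"
```

```text
[ 6.000e-02 -4.155e+01  9.400e-01 -4.017e+01  2.000e-02  0.000e+00
  0.000e+00] [-0.003 -0.003  0.     0.001 -0.    -0.002  0.001] 21.0833 [-0.78  0.06  0.31  1.53 -0.02  1.56  0.93]
the job is handed in; nothing more can be done
None
```

I scrubbed the baffle, hung the small orange/blue brush back on its fork and handed the job in at about 21 s. The verdict isn't reported.

- **Strokes:** I made four full upward strokes, the three asked for and one spare. Each went from the tip about 6–7 mm above the jug floor to about 61 mm. The pressing force read about 5–6 N at the bottom and top of the strokes. I read it half-way up only on the first stroke, where it was also about 5.6 N.
- **Brush on the stand:** when I lowered it, about 6 N showed the collar had met the fork. The last wrist and side pictures show it hanging as it did at the start, with the handle top within a pixel or so.
- **Robot and other things:** the arm was standing still, with no sign of touching anything. The other things looked unmoved in the top view, except the white tally-like object at the front left, which the arm hid.
- **Disagreement:** the wrist camera placed things about 5–7 mm away from where the top and side cameras did. I worked from relative offsets and from feel instead.

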